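# Crimp a sample vial with the locking bench pliers

## Robot

A 7-joint arm with a two-finger parallel gripper is mounted at the origin on the work surface. World frame = base frame: x ahead of the robot, y to its left, z up, the work surface at z = 0. Lengths are in m, angles in degrees, forces in N, time in s.
With the tool pointing down it reaches from about 0.4 to 0.85 m from the base axis. Payload 4.4 kg.
Tool frame: the origin (TCP) lies midway between the tips of the shut fingers; the grasp point (between the pads) lies 19 mm behind it; x points along the fingers, y is the direction in which the jaws open and shut, and the axes are right-handed (so a half turn about x gives the same grasp; the last joint's range is limited). The gripper opens to 94 mm and grips with 3 to 60 N. Pads are 16 mm wide; open, the fingers measure 119 mm over their backs; the gripper's body (75 mm by 177 mm) begins 78 mm behind the grasp point.
Start: joints at [73.35, 36.005, 2.206, 86.941, -1.547, 57.084, -1.146], TCP at [0.145, -0.634, 0.205] pointing down, gripper open.
Joint ranges: [-175.42, 175.42], [-21.48, 121.26], [-71.46, 75.88], [10.55, 141.38], [-63.04, 243.04], [13.31, 113.54], [-168.57, 168.57]. Speed limits (degrees/s): [147.25, 147.25, 180, 180, 180, 180, 180].

## Interface

Orientations are given as [roll, pitch, yaw] about the fixed x, y, z axes, in that order (R = Rz(yaw) Ry(pitch) Rx(roll)).
In Python, from plant import monitor, eyes, job gives the robot as it stands.
- The arm moves only by the tool play_rows, never from a script. Its argument "moves" is one flat list of numbers, 5 for each row, row after row: the shift along the world's x, y, z in units of 1000 mm (1.0 is 1000 mm), then the turn about the world's z in units of 90 degrees (1.0 is 90 degrees), then the closure, from 0 (fully open) to 1 (shut). In form: [dx, dy, dz, roll, claw, dx, dy, dz, roll, claw, ...]. A call has 1 to 10 rows; each row is the pose to reach, as a shift and turn from the pose commanded when the call began; what a row does not reach only later rows make up. A row lasts 1/12 s, in which the tool goes at most 41.7 mm and 7.16 degrees, less where a joint would pass 70% of its speed; a pose out of reach is approached as far as the arm can. A call with a number of a shift or a turn outside -1 to 1 is refused whole. A call with a gripper value outside its range is refused whole. The fingers move at their own pace and stop on an object; "newtons" is the grip in N (left out, the last holds). Time passes only in rows, so rows that repeat a pose let the fingers close. It gives the time, the measured TCP pose, the force and the opening at its end, in the units of the state.
- monitor.get_state(): the state, without advancing time (a new reading comes with each control period).
- eyes.get_image(name): name is "side" or "top"; returns the picture (420x560x3 uint8, red, green, blue); there is no depth.
- eyes.get_calibration(name): a dict with "fx", "fy", "cx", "cy" (pixels), "R" (3x3) and "t" (3): a world point X has camera coordinates R X + t. Camera axes: x right, y down, z forward; pixel columns grow to the right and rows downward; lengths in m; the calibration is good to about 2 mm. A picture is of the moment at which its call begins. get_calibration takes no time and is no camera call.
- job.hand_in(): hands the job in, once; it reports no verdict.
The state is a dict: "time": time; "qpos": joint angles; "dq": joint speeds; "tau": joint torques, N m; "ee_pos": TCP position; "tool_rot": TCP orientation; "contact_force": force on the tool from outside, world axes, zero at the start; "torque": the same for the moment, N m; "finger_gap": opening from 0.0 (shut) to 1.0 (fully open).
Only numpy, scipy, OpenCV 4.12 (cv2) and the standard library are available. Lean on these libraries where they do the work, as an engineer would, in place of code of your own. Each camera call takes 0.05 s, during which the arm holds its last target.

## Task

A sample vial with a loose crimp cap lies in the nest of the bench-mounted locking pliers. Squeeze the blue handles together until they snap over centre and stay locked on their own when you let go, which crimps the cap; then gently pull the red release lever towards the moving handle, only until it trips and the jaws spring fully open, without wrenching it, and move away. Leave the crimped vial in its nest and do not shift the vial rack, the bottle or the jar.

Things in the scene. Friction and masses are not known exactly. Their poses are not given: they have to be found in the camera images.
- crimper: the fixed stand: a grey foot plate 290 x 280 mm, 12 mm thick, with a steel post that carries the pliers. Origin on the foot's underside, 15 mm from its centre; its low front (-x) looks roughly to the robot's left, its y axis points roughly away from the robot; z up. It is bolted to the bench.
- pliers: fixed locking-pliers frame, 165 mm above bench. They lie in a sloping plane, like a lectern facing the robot's left: z is the plane's normal, 0.55 rad (31.5 deg) from vertical, leaning left; y runs along the handles from jaws to handle ends; x is the opening direction, sloping up to the right, from fixed to moving handle. All handle centre lines lie at z = 0. Jaws and nest: y = -70 to 10 mm
- guard (a point): centre of a fixed clear guard plate, 6 mm thick along x of pliers, 210 mm along its y, 150 mm along its z, at x = 153, y = 60, z = 45 mm of pliers. It leans over the handles, so a gripper straddling them straight down has no room above; one along the normal has.
- handle (a joint): swing of the moving handle (rad) about an axis along the normal at x = 15, y = 15 mm of pliers: 0 = open, 0.22 = closed and locked. A spring pushes it open (15-22 N at the grip); past 0.175 it snaps to 0.22 and stays. Locked, it is parallel to the fixed handle, centre line at x = +15 mm. Over both handles at the grips: 63 mm open, 44 mm locked.
- handle_bar: the moving handle: blue-sleeved steel bar 14 mm thick, 103 mm long; origin on its hinge, y along it to its free end at y = 104 mm, x to its outer side (away from the fixed handle), z the plane's normal. A spring strut lies beside its inner half (y = 35 to 65 mm)
- moving_grip (a point): point on the centre line of the moving handle, 85 mm from its hinge: the place to squeeze
- fixed_grip (a point): point on the fixed handle opposite moving_grip, at x = -15, y = 100, z = 0 mm of pliers. The fixed handle is a blue-sleeved bar 14 mm thick at x = -15 mm, from y = 5 to 105 mm, with a brass screw end to y = 117 mm. Below both handles, beyond y = 30 mm, 80 mm along the normal are free
- lever (a joint): swing of the release lever against the moving handle (rad): 0 when open (in line with the handle), 0.22 when locked (standing out towards the fixed handle). It is geared to the handle and swings out as the handles close. To release: pull its tab in +x of pliers, 2 to 5 N for about 10 mm; then handle and lever spring open by themselves, the tab moving on 35 mm in +x to its stop
- lever_tab: the release lever: a 7 mm thick steel rod, hinged inside the moving handle 50 mm from the handle's hinge, ending in a red tab beyond the ends of both handles; origin on the lever's hinge, y along the lever, z the plane's normal
- tab (a point): centre of the red tab, 78 mm from the lever's hinge; 8 mm (along x of lever_tab) x 30 mm (along the lever) x 16 mm (along the normal). Locked, it lies at about x = -6, y = 141, z = 0 mm of pliers; its side facing -x is free for a finger to pull, and 70 mm below it are free
- nest (a point): the place of the centre of the vial's underside when it is properly in its nest (x = -45, y = -50, z = 0 mm of pliers)
- vial: clear glass vial, 22 mm thick, 42 mm long without cap, lying in the nest, a trough open along the normal; origin at the centre of its underside, z along its axis to the cap, which is the +x direction of pliers
- cap (a joint): how far the silver crimp cap (21 mm thick, 8 mm high) has been pressed down on the vial (m): 0 = loose and proud, 0.003 = crimped. It is crimped by the jaw, 3 N being enough, and stays down.
- rack: blue vial rack with vials, 90 x 130 mm, 58 mm high; origin at the centre of its underside, z up
- bottle: amber bottle, 68 mm thick, 150 mm high; origin at the centre of its underside, z up
- jar: white jar with blue cap, 64 mm thick, 70 mm high; origin at the centre of its underside, z up
Mind the look-alikes: they are no part of the job. What is shaped like the vial but orange is not meant.

How it is judged (in metres and radians):
On the way, in this order (a step that is already met when the one before it is completed fails the run):
1. the handles are locked over centre with the cap crimped, and stay locked with the fingers off both handles (value of joint handle above 0.2 rad and value of joint cap above 0.0022 m and contact force between the fingers and handle_bar below 0.3 N and contact force between the fingers and pliers below 0.3 N), for 0.2 s.
2. the fingers pull on the release lever while the handles are still locked (contact force between the fingers and lever_tab above 1 N and value of joint handle above 0.17 rad), for 0.02 s.
At the end, for the whole second after the job is handed in: The pliers are fully open (handle below 0.03 rad), the cap is pressed down by at least 2.2 mm, the vial is at rest in its nest (within 6 mm and 0.12 rad of its place there), and rack, bottle and jar stand within 20 mm of where they were, upright (value of joint handle below 0.03 rad and value of joint cap above 0.0022 m and distance between vial and nest below 0.006 m and angle between the z axis of vial and the x axis of pliers, either way round below 0.12 rad and linear speed of vial below 0.02 m/s and distance of each of rack, bottle, jar from where it was at the start of the episode below 0.02 m and angle between each of rack, bottle, jar's own z axis and vertical below 0.2 rad); the robot touches nothing.
It fails at once if the rack, the bottle or the jar is shifted by more than 30 mm or tipped ((distance of rack from where it was at the start of the episode above 0.03 m or angle between rack's own z axis and vertical above 0.4 rad) or (distance of bottle from where it was at the start of the episode above 0.03 m or angle between bottle's own z axis and vertical above 0.4 rad) or (distance of jar from where it was at the start of the episode above 0.03 m or angle between jar's own z axis and vertical above 0.4 rad)).
It fails at once if the vial is taken out of its nest (distance between vial and nest above 0.025 m).
It fails at once if the release lever is wrenched (over 25 N) (contact force between the fingers and lever_tab above 25 N).
It fails at once if the cap is pressed down with the fingers (contact force between the fingers and vial above 2 N).
It also fails if it takes over 38 s, if anything falls off the work surface, if the arm or the gripper's body presses on something with over 40 N, if the wrist force passes 120 N, or if a joint passes its speed limit or range.

## Working session

There is one attempt and no reset: what is moved stays moved. The work goes in short steps, Python scripts to look and compute and a tool call to move; the robot and the scene stay as the last step left them, time stands still between calls to the robot, and variables do not carry over. Pictures are saved under pics/ and viewed, and the job is handed in when it is done.

Besides the shell and the picture viewer there is one more tool, called after ">>>" as name(argument=value, ...) on one line, values as JSON. play_rows: Moves the arm, as the interface text tells. Its arguments: {"type":"object","properties":{"moves":{"type":"array","items":{"type":"number","minimum":-1,"maximum":1}},"newtons":{"type":"number"}},"required":["moves"]}

```bash
ls; mkdir -p pics; python3 - <<'E'
from plant import monitor, eyes, job
import cv2
s=monitor.get_state();print({k:s[k] for k in s})
for n in("side","top"):
    c=eyes.get_calibration(n);print(n,c)
    cv2.imwrite(f"pics/{n}0.png",eyes.get_image(n)[:,:,::-1])
E
```

```text
pics
{'time': 0.0, 'qpos': array([73.34899214, 36.05669763,  2.20300233, 86.99621647, -1.54751687,
       57.08344158, -1.14562997]), 'dq': array([ 0.01027866,  0.02993411, -0.0842207 ,  0.02665071,  0.05894386,
        0.07694599, -0.06121905]), 'tau': array([ 2.54880251e-04, -5.49721706e+01,  1.14342872e+00, -1.86632574e+01,
       -5.21906954e-02,  2.38087715e-02,  1.73582216e-04]), 'ee_pos': array([ 0.14477885, -0.63298461,  0.20457815]), 'tool_rot': array([-89.40328689,  89.89333094, 103.47729592]), 'contact_force': array([-0.28695844,  0.79477882,  0.11728549]), 'torque': array([ 0.04756491, -0.01606989, -0.0103091 ]), 'finger_gap': 1.0039944685254447}
side {'fx': 400.3926160292454, 'fy': 400.3926160292454, 'cx': 281.311797237432, 'cy': 209.90794963291356, 'R': array([[-0.97849932, -0.20619239, -0.00487644],
       [-0.1579211 ,  0.76421384, -0.62533042],
       [ 0.13266502, -0.6111153 , -0.78034485]]), 't': array([0.46022308, 0.21139502, 1.12841434])}
top {'fx': 455.66278573843783, 'fy': 455.66278573843783, 'cx': 280.3119067826271, 'cy': 212.2647842253046, 'R': array([[ 0.03799988, -0.99926654, -0.00473199],
       [-0.97859569, -0.03625453, -0.20257368],
       [ 0.20225354,  0.01232848, -0.97925559]]), 't': array([-0.05651378,  0.5201328 ,  1.16406968])}
```

View pics/side0.png

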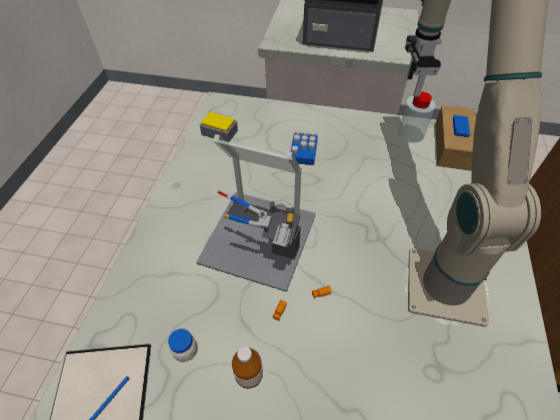

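View pics/top0.png

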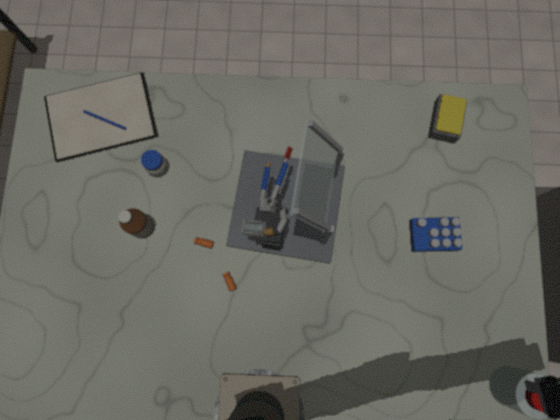

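```bash
python3 - <<'E'
import cv2
a=cv2.imread("pics/side0.png");b=cv2.imread("pics/top0.png")
cv2.imwrite("pics/c1.png",cv2.resize(a[125:290,185:330],None,fx=4.8,fy=3.6*1,interpolation=cv2.INTER_CUBIC))
cv2.imwrite("pics/c2.png",cv2.resize(b[110:270,215:365],None,fx=3.7,fy=3.7,interpolation=cv2.INTER_CUBIC))
cv2.imwrite("pics/c3.png",cv2.resize(a[0:180,360:500],None,fx=3.3,fy=3.3,interpolation=cv2.INTER_CUBIC))
E
```

```text
(no output)
```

View pics/c1.png

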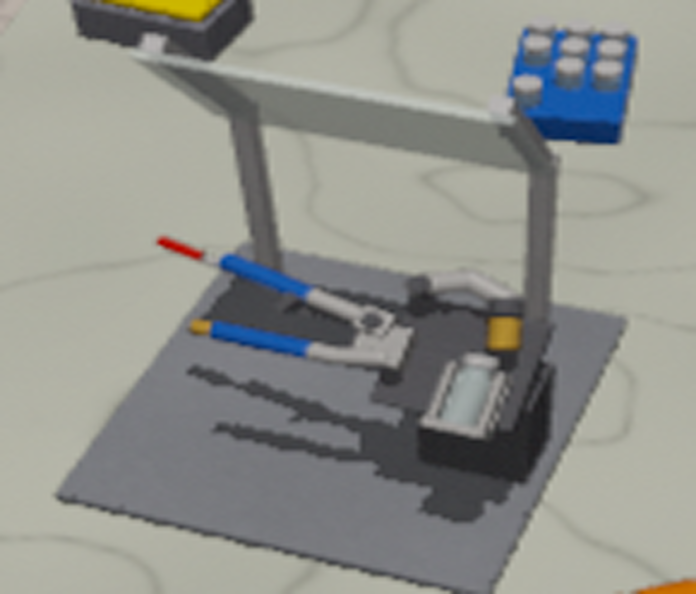

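View pics/c2.png

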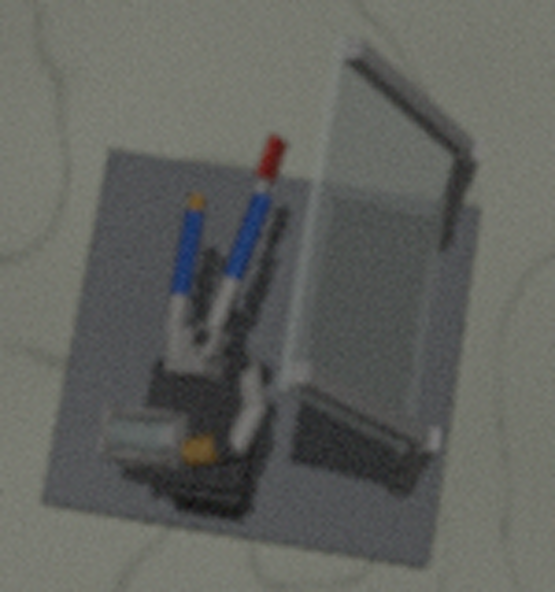

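View pics/c3.png

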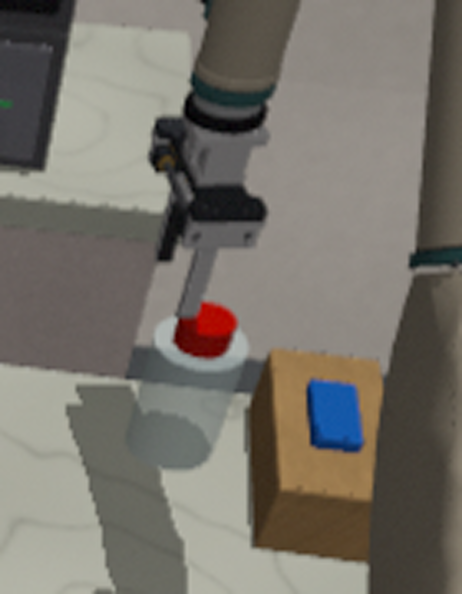

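```bash
cat > h.py <<'E'
import numpy as np,cv2
from plant import monitor,eyes,job
C={n:eyes.get_calibration(n) for n in("side","top")}
def ray(n,uv):
    c=C[n];R=np.array(c["R"]);t=np.array(c["t"])
    d=R.T@np.array([(uv[0]-c["cx"])/c["fx"],(uv[1]-c["cy"])/c["fy"],1]);return -R.T@t,d/np.linalg.norm(d)
def plane(n,uv,z):
    o,d=ray(n,uv);return o+d*(z-o[2])/d[2]
def tri(a,b):
    o1,d1=ray("side",a);o2,d2=ray("top",b)
    s=np.linalg.lstsq(np.array([d1,-d2]).T,o2-o1,rcond=None)[0]
    p,q=o1+s[0]*d1,o2+s[1]*d2
    return (p+q)/2,np.linalg.norm(p-q)*1e3
def proj(n,X):
    c=C[n];p=np.array(c["R"])@X+c["t"];return np.array([c["fx"]*p[0]/p[2]+c["cx"],c["fy"]*p[1]/p[2]+c["cy"]])
E
python3 - <<'E'
from h import *
boxes={"side":(205,175,330,265),"top":(225,135,350,265)}
for n in("side","top"):
    im=cv2.imread(f"pics/{n}0.png");x0,y0,x1,y1=boxes[n]
    hsv=cv2.cvtColor(im,cv2.COLOR_BGR2HSV)
    for nm,lo,hi in(("red",(0,120,60),(6,255,255)),("red2",(172,120,60),(180,255,255)),("blue",(100,140,50),(125,255,255)),("brass",(12,110,60),(26,255,255))):
        m=np.zeros(im.shape[:2],np.uint8);m[y0:y1,x0:x1]=cv2.inRange(hsv,lo,hi)[y0:y1,x0:x1]
        k,l,st,ce=cv2.connectedComponentsWithStats(m)
        for i in range(1,k):
            if st[i,4]>5:
                ys,xs=np.where(l==i);P=np.c_[xs,ys].astype(np.float32);mu=P.mean(0);v=np.linalg.svd(P-mu,full_matrices=0)[2][0];pr=(P-mu)@v
                print(n,nm,st[i,4],mu.round(2),"ends",(mu+v*(pr.min()-.3)).round(1),(mu+v*(pr.max()+.3)).round(1))
E
```

```text
side red 22 [222.  193.5] ends [217.6 191.2] [226.4 195.8]
side blue 81 [239.27 201.01] ends [230.8 196.8] [248.5 205.6]
side blue 96 [238.48 218.61] ends [228.5 215.8] [248.2 221.3]
side brass 61 [289.67 216.92] ends [290.2 212.5] [289.2 221.5]
side brass 14 [226.29 215.36] ends [227.7 213.4] [224.9 217.3]
top red 37 [287.86 152.35] ends [289.4 146.8] [286.4 157.4]
top blue 90 [281.4  173.44] ends [285.5 162.9] [277.4 183.9]
top blue 80 [265.2  177.91] ends [267.1 167.5] [263.3 188.2]
top brass 7 [267.71 164.  ] ends [267.7 162.7] [267.7 165.3]
top brass 54 [268.33 231.44] ends [264.4 233.4] [272.1 229.6]
```

```bash
cat >> h.py <<'E'
A=0.55
def Rp(psi): # pliers axes in world; psi=yaw of y_p from world x
    x=np.array([0,-np.cos(A),np.sin(A)]);y=np.array([1.,0,0]);z=np.array([0,np.sin(A),np.cos(A)])
    c,s=np.cos(psi),np.sin(psi);return np.array([[c,-s,0],[s,c,0],[0,0,1]])@np.c_[x,y,z]
E
python3 - <<'E'
from h import *
from scipy.optimize import least_squares
S={"tab":((222,193.5),(287.86,152.35)),"mov":((239.27,201.01),(281.4,173.44)),"fix":((238.48,218.61),(265.2,177.91)),"brass":((226.29,215.36),(267.7,164)),
"fixend":((228.5,215.8),(267.1,167.5)),"fixin":((248.2,221.3),(263.3,188.2)),"movend":((230.8,196.8),(285.5,162.9)),"movin":((248.5,205.6),(277.4,183.9))}
T={k:tri(*v) for k,v in S.items()}
for k,v in T.items():print(k,v[0].round(4),round(v[1],1))
# direction fixed
def mov(r):return np.array([15+r*np.sin(.22),15+r*np.cos(.22),0])/1e3
def lev(r):return mov(50+r)
loc={"tab":lev(78),"brass":np.array([-15,112,0])/1e3,"fixend":np.array([-15,105,0])/1e3,"movend":mov(104)}
def f(p):
    R=Rp(p[0]);o=np.array([p[1],p[2],p[3]]);r=[]
    for k,l in loc.items():
        X=R@l+o
        r+=list(proj("side",X)-S[k][0])+list(proj("top",X)-S[k][1])
    return np.array(r)
q=least_squares(f,[0,.5,0,.165]);print(q.x,np.degrees(q.x[0]),f(q.x).round(1))
g=lambda p:f([*p,.165]);q=least_squares(g,[0,.5,0]);print(q.x,np.degrees(q.x[0]),g(q.x).round(1))
# foot corners
s=monitor.get_state();r,p,y=np.radians(s["tool_rot"])
from scipy.spatial.transform import Rotation as Ro
print(Ro.from_euler("xyz",s["tool_rot"],degrees=True).as_matrix().round(3))
# foot segmentation top: corners by eye
for n,cs in(("top",[(244,151),(345,166),(331,263),(227,246)]),("side",[(201,262),(287,283),(315,213),(240,193)])):
    P=[plane(n,c,.012)[:2] for c in cs];print(n,np.round(P,3).tolist())
E
```

```text
tab [ 0.6461 -0.0513  0.1838] 2.0
mov [ 0.5931 -0.0375  0.1805] 2.3
fix [0.587  0.0026 0.155 ] 1.0
brass [ 0.6231 -0.002   0.1543] 0.4
fixend [ 0.6151 -0.0009  0.1551] 3.1
fixin [0.5596 0.006  0.1552] 0.5
movend [ 0.6197 -0.0465  0.1816] 2.1
movin [ 0.566  -0.0288  0.1784] 0.3
[-0.10238174  0.50930894 -0.00239704  0.16197795] -5.866041809316842 [ 1.  -0.4  0.7  0.1  0.4  0.4 -0.4  0.3  0.5  0.6 -0.2 -0.5 -0.4  0.1
 -0.1 -1.3]
[-0.10292701  0.50843441 -0.00158789] -5.897283524409843 [ 1.1 -0.9  0.4 -0.   0.5 -0.  -0.7  0.3  0.7  0.1 -0.6 -0.5 -0.3 -0.4
 -0.4 -1.4]
[[-0.     0.223 -0.975]
 [ 0.002 -0.975 -0.223]
 [-1.    -0.002  0.   ]]
top [[0.704, 0.074], [0.67, -0.214], [0.396, -0.179], [0.431, 0.105]]
side [[0.693, 0.075], [0.435, 0.091], [0.397, -0.172], [0.654, -0.205]]
```

```bash
python3 - <<'E'
from h import *
for z in(0,.097,.12,.14,.16,.18,.2,.22,.25,.3):
    u=proj("side",np.array([.145,-.633,.2046+z]));print(z,u.round(1),((u-[360,0])*3.3).round(0))
E
```

```text
0 [411.7  86.7] [171. 286.]
0.097 [419.2  60.8] [195. 201.]
0.12 [421.1  54.2] [202. 179.]
0.14 [422.8  48.3] [207. 159.]
0.16 [424.5  42.3] [213. 140.]
0.18 [426.3  36.1] [219. 119.]
0.2 [428.1  29.8] [225.  98.]
0.22 [430.   23.3] [231.  77.]
0.25 [432.9  13.2] [241.  44.]
0.3 [438.   -4.5] [257. -15.]
```

>>> play_rows(moves=[0, 0, 0.1, 0, 0, 0, 0, 0.22, 0, 0, 0, 0, 0.22, -0.05, 0, 0, 0, 0.22, -0.1, 0, 0, 0, 0.22, -0.15, 0, 0, 0, 0.22, -0.209, 0, 0.1, -0.0, 0.22, -0.209, 0, 0.2, 0.1, 0.22, -0.209, 0, 0.2, 0.15, 0.22, -0.209, 0, 0.25, 0.2, 0.22, -0.209, 0], newtons=20)

```text
time: 0.93
ee_pos: [0.2813, -0.5503, 0.4242]
tool_rot: [-63.8, 89.9, 110.3]
contact_force: [0.9, -0.1, 1.5]
finger_gap: 1.001
```

>>> play_rows(moves=[0.03, 0.03, 0, 0, 0, 0.06, 0.06, 0, 0, 0, 0.09, 0.09, 0, 0, 0, 0.12, 0.12, 0, 0, 0, 0.15, 0.15, 0, 0, 0, 0.18, 0.18, 0, 0, 0, 0.21, 0.21, 0, 0, 0, 0.24, 0.24, 0, 0, 0, 0.26, 0.27, 0, 0, 0, 0.28, 0.3, 0, 0, 0])

```text
time: 1.77
ee_pos: [0.5613, -0.2487, 0.4247]
tool_rot: [-56.7, 89.9, 117.5]
contact_force: [0.4, 0.1, 0.9]
finger_gap: 1.001
```

```bash
python3 - <<'E'
from h import *
for n in("side","top"):
    cv2.imwrite(f"pics/{n}1.png",eyes.get_image(n)[:,:,::-1])
s=monitor.get_state();print(s["ee_pos"],s["tool_rot"])
E
```

```text
[ 0.56387742 -0.24318611  0.4243122 ] [-91.96200216  89.66693649  82.81588449]
```

View pics/side1.png

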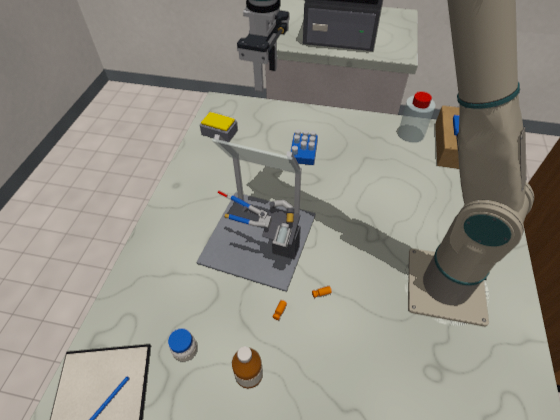

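View pics/top1.png

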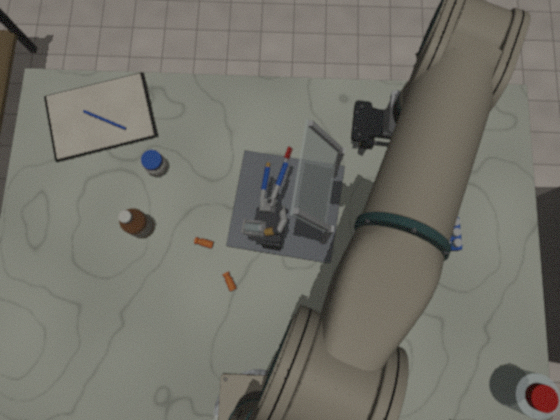

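```bash
python3 - <<'E'
from h import *
a=cv2.imread("pics/side1.png");b=cv2.imread("pics/top1.png")
A_=cv2.resize(a[0:130,200:330],None,fx=4.4,fy=4.4,interpolation=cv2.INTER_CUBIC)
B_=cv2.resize(b[60:190,330:460],None,fx=4.4,fy=4.4,interpolation=cv2.INTER_CUBIC)
p=np.array([.5635,-.2435,.4243])
from scipy.spatial.transform import Rotation as Ro
R=Ro.from_euler("xyz",monitor.get_state()["tool_rot"],degrees=True).as_matrix();print(R.round(3))
for z in(0,.019,.05,.097,.12,.14,.16,.18,.2,.22):
  for w,c in((0,(0,255,0)),(.047,(0,0,255)),(-.047,(255,0,255)),(.0885,(0,255,255)),(-.0885,(255,255,0))):
    X=p-R[:,0]*z+R[:,1]*w
    u=((proj("side",X)-[200,0])*4.4);cv2.circle(A_,tuple(int(i) for i in u),2,c,-1)
    u=((proj("top",X)-[330,60])*4.4);cv2.circle(B_,tuple(int(i) for i in u),2,c,-1)
cv2.imwrite("pics/d1.png",A_);cv2.imwrite("pics/d2.png",cv2.convertScaleAbs(B_,alpha=1.8))
E
```

```text
[[ 0.001 -0.091 -0.996]
 [ 0.006 -0.996  0.091]
 [-1.    -0.006 -0.   ]]
```

View pics/d1.png

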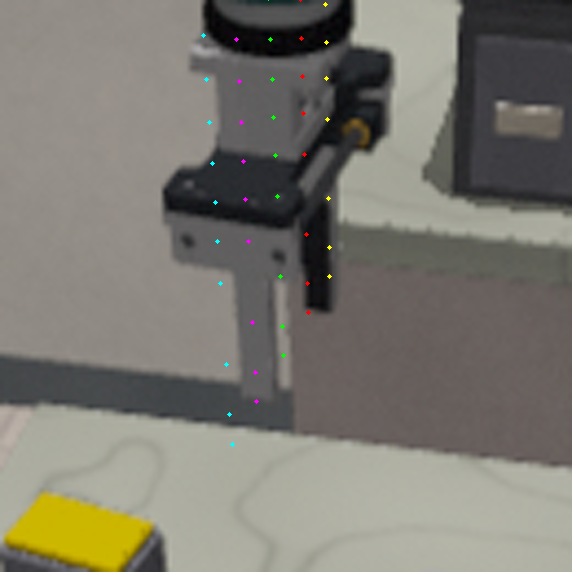

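View pics/d2.png

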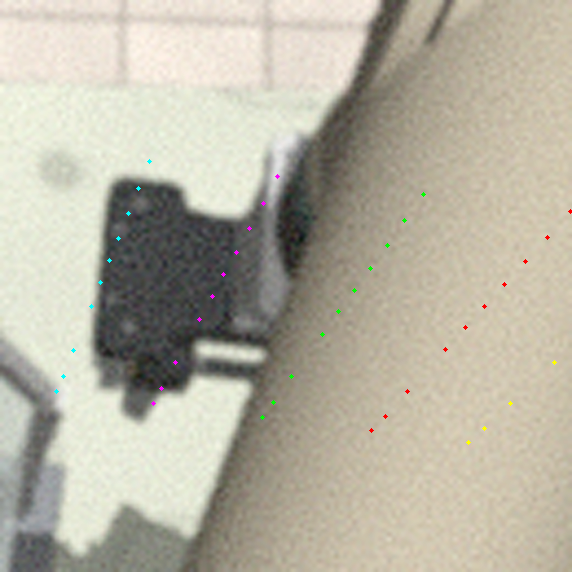

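```bash
python3 - <<'E'
from h import *
p=np.array([.5635,-.2435,.4243])
from scipy.spatial.transform import Rotation as Ro
R=Ro.from_euler("xyz",[-91.96,89.667,82.816],degrees=True).as_matrix()
def loc(a,b):
    X,e=tri((np.array(a)/4.4+[200,0]),(np.array(b)/4.4+[330,60]));print((R.T@(X-p)*1e3).round(0),round(e,1))
loc((318,308),(138,415)) # dangling
loc((305,200),(98,350))  # body near right corner top
loc((170,185),(115,182)) 
loc((365,60),(160,370))
loc((352,130),(160,370))
E
```

```text
[-77. -64.  39.] 9.0
[-151.  -90.   43.] 8.0
[-147.  -90.  -25.] 4.7
[-215.  -78.   71.] 4.9
[-179.  -72.   60.] 10.5
```

>>> play_rows(moves=[0.02, 0.035, 0, 0, 0, 0.04, 0.07, 0, 0, 0, 0.06, 0.105, 0, 0, 0, 0.08, 0.14, 0, 0, 0, 0.1, 0.175, 0, 0, 0, 0.12, 0.21, 0, 0, 0, 0.135, 0.24, 0, 0, 0, 0.143, 0.261, 0, 0, 0, 0.143, 0.261, 0, 0, 0])

```text
time: 2.62
ee_pos: [0.7036, 0.0161, 0.4234]
tool_rot: [-54.6, 89.7, 119.9]
contact_force: [-0.1, 1.0, -0.7]
finger_gap: 0.998
```

```bash
python3 - <<'E'
from h import *
for n in("side","top"):
    cv2.imwrite(f"pics/{n}2.png",eyes.get_image(n)[:,:,::-1])
s=monitor.get_state();print(s["ee_pos"],s["tool_rot"],s["qpos"])
E
```

```text
[0.70267147 0.00932552 0.42447558] [  37.16290087   89.88444981 -148.71586675] [ -2.30034179  35.00904679  -1.76417432  54.0513451    1.0656129
  91.05466515 -99.60646832]
```

View pics/side2.png

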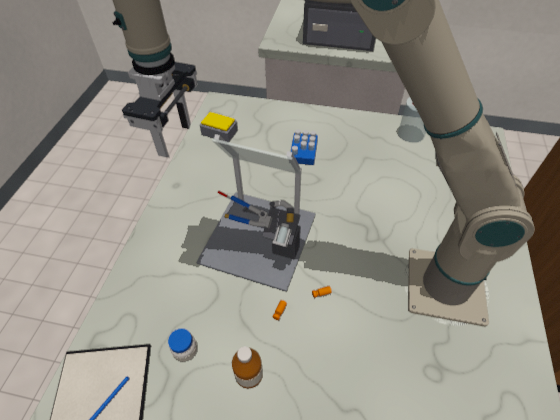

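View pics/top2.png

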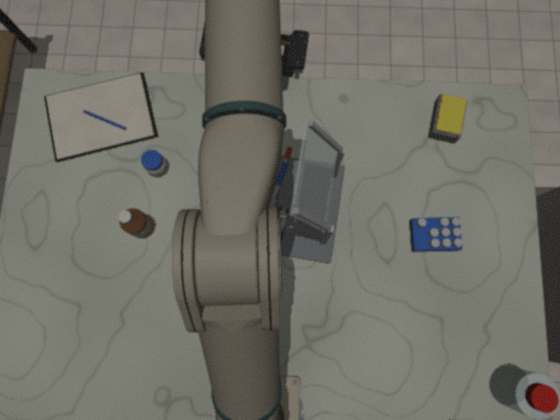

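>>> play_rows(moves=[0, 0, -0.04, 0, 0, 0, 0, -0.08, 0, 0, 0, 0, -0.12, 0, 0, 0, 0, -0.14, 0, 0, 0, 0, -0.14, 0, 0])

```text
time: 3.13
ee_pos: [0.6988, 0.0059, 0.28]
tool_rot: [18.0, 89.4, -168.2]
contact_force: [-0.9, -0.5, -0.3]
finger_gap: 1.002
```

>>> play_rows(moves=[0, 0, 0, 0, 0])

```text
time: 3.22
ee_pos: [0.7022, 0.0068, 0.2854]
tool_rot: [50.9, 89.9, -135.2]
contact_force: [-0.6, 0.3, 2.1]
finger_gap: 1.001
```

>>> play_rows(moves=[0, 0, 0, 0, 0])

```text
time: 3.3
ee_pos: [0.704, 0.0077, 0.288]
tool_rot: [177.1, 89.8, -8.9]
contact_force: [0.6, 0.1, -0.7]
finger_gap: 1.003
```

>>> play_rows(moves=[0, 0, 0, 0, 0])

```text
time: 3.38
ee_pos: [0.7043, 0.0085, 0.2884]
tool_rot: [-176.6, 89.7, -2.6]
contact_force: [-0.1, 0.5, 0.1]
finger_gap: 1.002
```

>>> play_rows(moves=[0.003, 0.009, -0.035, 0, 0, 0.003, 0.009, -0.07, 0, 0, 0.003, 0.009, -0.105, 0, 0, 0.003, 0.009, -0.14, 0, 0, 0.003, 0.009, -0.16, 0, 0, 0.003, 0.009, -0.17, 0, 0, 0.003, 0.009, -0.171, 0, 0, 0.003, 0.009, -0.171, 0, 0, 0.003, 0.009, -0.171, 0, 0])

```text
time: 4.13
ee_pos: [0.7078, 0.0185, 0.1171]
tool_rot: [-170.9, 89.7, 3.1]
contact_force: [0.1, 0.1, 0.5]
finger_gap: 0.998
```

>>> play_rows(moves=[0, 0, 0, 0, 0])

```text
time: 4.22
ee_pos: [0.7076, 0.0185, 0.117]
tool_rot: [-171.5, 89.8, 2.5]
contact_force: [0.3, 0.4, -0.2]
finger_gap: 1.0
```

```bash
python3 - <<'E'
from h import *
for n in("side","top"):
    cv2.imwrite(f"pics/{n}3.png",eyes.get_image(n)[:,:,::-1])
a=cv2.imread("pics/side3.png");cv2.imwrite("pics/e3.png",cv2.resize(a[60:270,130:330],None,fx=2.8,fy=2.8,interpolation=cv2.INTER_CUBIC))
s=monitor.get_state();print(s["ee_pos"],s["tool_rot"],s["qpos"])
E
```

```text
[0.70692478 0.0184619  0.1162848 ] [-171.82427488   89.83195113    2.24451155] [  -2.56438394   46.00798188   -2.25342025   81.42358982    2.05197935
   52.44031292 -101.30758274]
```

View pics/e3.png

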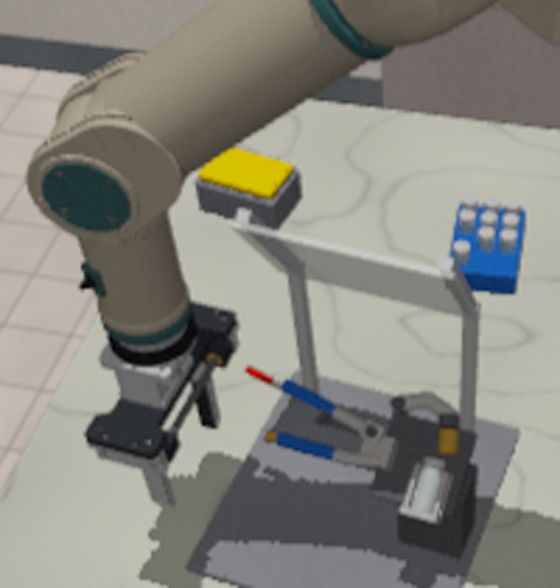

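View pics/top3.png

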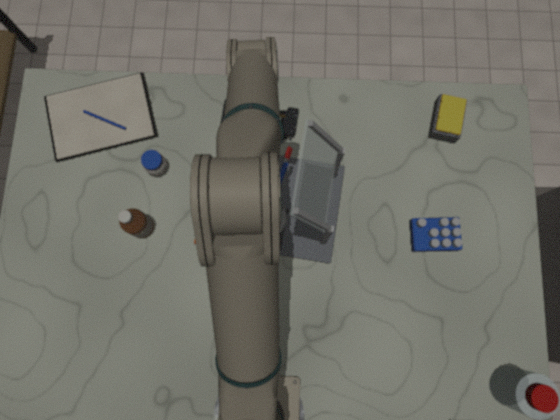

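>>> play_rows(moves=[-0.002, -0.02, 0, 0, 0, -0.005, -0.035, 0, 0, 0, -0.005, -0.043, 0, 0, 0, -0.005, -0.043, 0, 0, 0, -0.005, -0.043, 0, 0, 0])

```text
time: 4.73
ee_pos: [0.701, -0.0254, 0.1147]
tool_rot: [-149.9, 90.0, 24.0]
contact_force: [0.4, 1.1, -0.4]
finger_gap: 0.998
```

>>> play_rows(moves=[0, 0, 0, 0, 0])

```text
time: 4.82
ee_pos: [0.701, -0.0235, 0.1146]
tool_rot: [-98.3, 89.9, 75.8]
contact_force: [-0.6, 0.1, -0.0]
finger_gap: 0.996
```

```bash
python3 - <<'E'
from h import *
for n in("side","top"):
    cv2.imwrite(f"pics/{n}4.png",eyes.get_image(n)[:,:,::-1])
a=cv2.imread("pics/side4.png");b=cv2.imread("pics/top4.png")
A_=cv2.resize(a[90:250,150:320],None,fx=3.3,fy=3.3,interpolation=cv2.INTER_CUBIC)
B_=cv2.convertScaleAbs(cv2.resize(b[80:240,250:360],None,fx=3.3,fy=3.3,interpolation=cv2.INTER_CUBIC),alpha=1.7)
B_=cv2.copyMakeBorder(B_,0,A_.shape[0]-B_.shape[0],0,0,0)
cv2.imwrite("pics/e4.png",cv2.resize(np.hstack([A_,B_]),None,fx=.85,fy=.85))
s=monitor.get_state();print(s["ee_pos"],s["tool_rot"],s["contact_force"])
E
```

```text
[ 0.7009498  -0.02309724  0.11445768] [-90.07589105  89.94157604  84.07244494] [0.4344575  0.38856528 0.44756344]
```

View pics/e4.png

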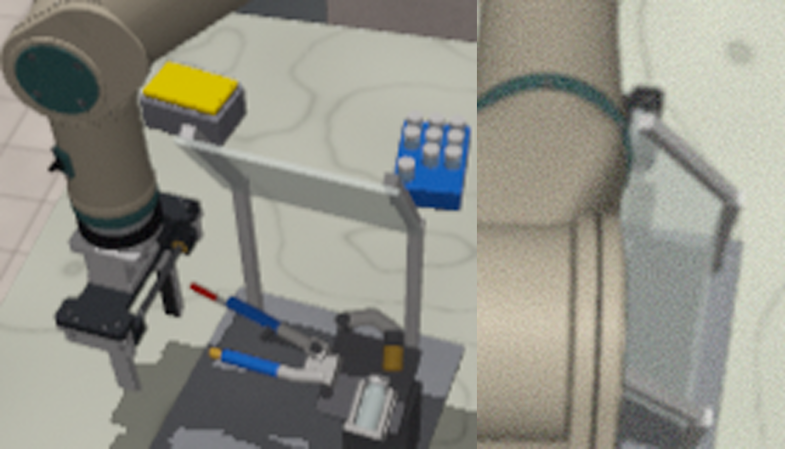

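>>> play_rows(moves=[-0.005, -0.003, 0.001, 0, 0, -0.02, -0.001, 0.002, 0, 0, -0.035, 0.001, 0.002, 0, 0, -0.045, 0.002, 0.002, 0, 0, -0.05, 0.003, 0.002, 0, 0, -0.05, 0.003, 0.002, 0, 0])

```text
time: 5.42
ee_pos: [0.6498, -0.021, 0.1167]
tool_rot: [-8.4, 90.0, 165.8]
contact_force: [0.2, 0.7, -0.4]
finger_gap: 0.999
```

>>> play_rows(moves=[-0.015, 0.0015, 0, 0, 0, -0.03, 0.003, 0, 0, 0, -0.04, 0.004, 0, 0, 0, -0.045, 0.0045, 0, 0, 0, -0.045, 0.0045, 0, 0, 0, -0.045, 0.0045, 0, 0, 0])

```text
time: 5.92
ee_pos: [0.6068, -0.0171, 0.1167]
tool_rot: [-176.5, 89.9, -2.4]
contact_force: [0.7, -0.3, -0.9]
finger_gap: 1.002
```

```bash
cat > v.py <<'E'
from h import *
import sys
k=sys.argv[1]
for n in("side","top"):
    cv2.imwrite(f"pics/{n}{k}.png",eyes.get_image(n)[:,:,::-1])
a=cv2.imread(f"pics/side{k}.png");b=cv2.imread(f"pics/top{k}.png")
A_=cv2.resize(a[90:250,180:330],None,fx=3.3,fy=3.3,interpolation=cv2.INTER_CUBIC)
B_=cv2.convertScaleAbs(cv2.resize(b[80:240,250:330],None,fx=3.3,fy=3.3,interpolation=cv2.INTER_CUBIC),alpha=1.7)
cv2.imwrite(f"pics/e{k}.png",np.hstack([A_,B_]))
s=monitor.get_state();print(s["time"],s["ee_pos"],s["tool_rot"],s["contact_force"])
r=s["ee_pos"]-np.array([.509,-.0018,.165]);print("y_p,h,v mm",(np.array([r[:2]@[.995,-.103],r[:2]@[-.103,-.995],r[2]])*1e3).round(1))
E
python3 v.py 5
```

```text
6.0167 [ 0.60698253 -0.01713264  0.11655018] [-176.62317684   89.92515273   -2.55586526] [-0.54500759 -0.7147382   0.27530518]
y_p,h,v mm [ 99.1   5.2 -48.4]
```

View pics/e5.png

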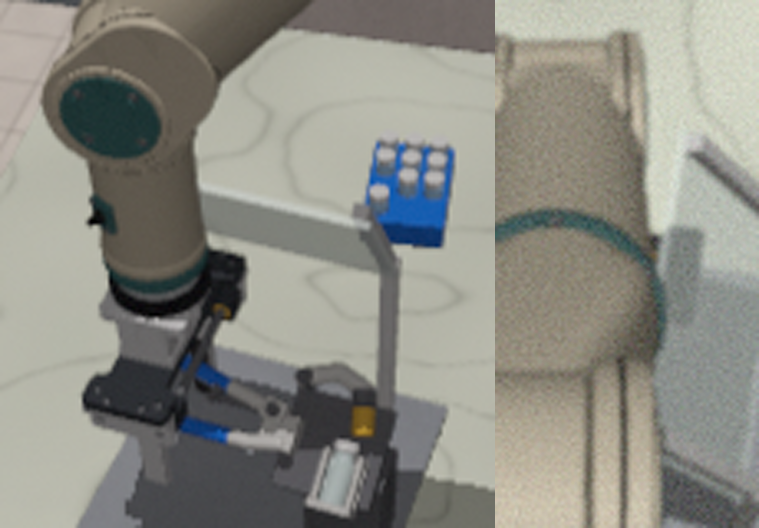

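>>> play_rows(moves=[0.0005, 0.006, 0, 0, 0, 0.001, 0.012, 0, 0, 0, 0.0015, 0.016, 0, 0, 0, 0.0015, 0.016, 0, 0, 0])

```text
time: 6.35
ee_pos: [0.6075, -0.0024, 0.1163]
tool_rot: [94.6, 89.8, -91.4]
contact_force: [-0.1, -3.7, 0.7]
finger_gap: 0.998
```

>>> play_rows(moves=[0.0003, 0.003, 0, 0, 0, 0.0005, 0.005, 0, 0, 0, 0.0005, 0.005, 0, 0, 0])

```text
time: 6.6
ee_pos: [0.6077, -0.0023, 0.1161]
tool_rot: [90.8, 89.6, -95.3]
contact_force: [0.1, -11.1, -2.3]
finger_gap: 0.997
```

```bash
python3 v.py 6
```

```text
6.7 [ 0.6077458  -0.00227409  0.11608428] [ 91.32924111  89.57903523 -94.80291345] [ -0.34322016 -11.25619198  -1.61916646]
y_p,h,v mm [ 98.3  -9.7 -48.9]
```

View pics/e6.png

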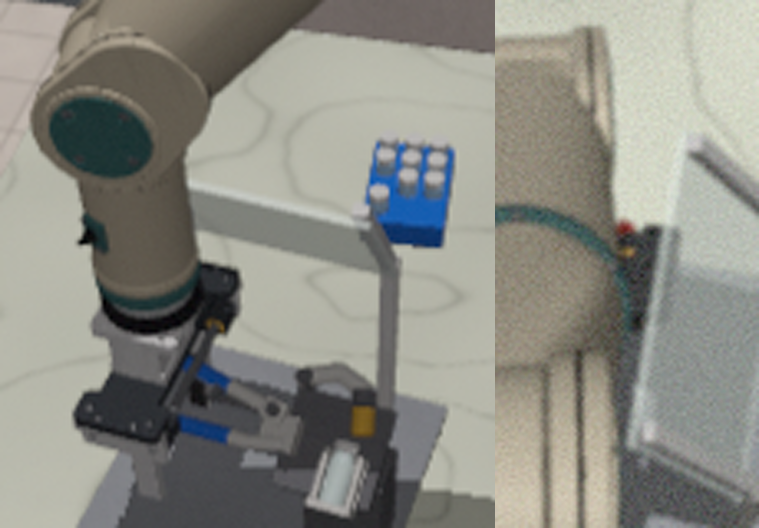

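>>> play_rows(moves=[0.0005, 0.004, 0, 0, 0, 0.001, 0.008, 0, 0, 0, 0.001, 0.012, 0, 0, 0, 0.0015, 0.014, 0, 0, 0, 0.0015, 0.014, 0, 0, 0])

```text
time: 7.12
ee_pos: [0.6091, 0.0002, 0.1142]
tool_rot: [90.8, 88.9, -95.7]
contact_force: [5.8, -32.0, -14.5]
finger_gap: 0.999
```

>>> play_rows(moves=[0.0005, 0.003, 0, 0, 0, 0.0005, 0.006, 0, 0, 0, 0.0005, 0.006, 0, 0, 0])

```text
time: 7.37
ee_pos: [0.6094, 0.0041, 0.1134]
tool_rot: [88.9, 88.7, -97.7]
contact_force: [6.0, -33.7, -17.0]
finger_gap: 0.996
```

>>> play_rows(moves=[0.0005, 0.003, 0, 0, 0, 0.0005, 0.006, 0, 0, 0, 0.0005, 0.006, 0, 0, 0])

```text
time: 7.62
ee_pos: [0.6085, 0.0149, 0.1132]
tool_rot: [77.1, 89.0, -109.4]
contact_force: [-0.6, -32.7, -1.7]
finger_gap: 1.005
```

>>> play_rows(moves=[0.0005, 0.003, 0, 0, 0, 0.0005, 0.005, 0, 0, 0, 0.0005, 0.005, 0, 0, 0])

```text
time: 7.87
ee_pos: [0.6083, 0.0146, 0.1134]
tool_rot: [79.4, 88.6, -107.2]
contact_force: [1.3, -34.3, -12.5]
finger_gap: 0.996
```

```bash
python3 v.py 7
```

```text
7.9667 [0.60834828 0.01466685 0.11348381] [  79.49142026   88.6380404  -107.08879821] [  0.83645912 -33.83648867 -13.5391445 ]
y_p,h,v mm [ 97.2 -26.6 -51.5]
```

View pics/e7.png

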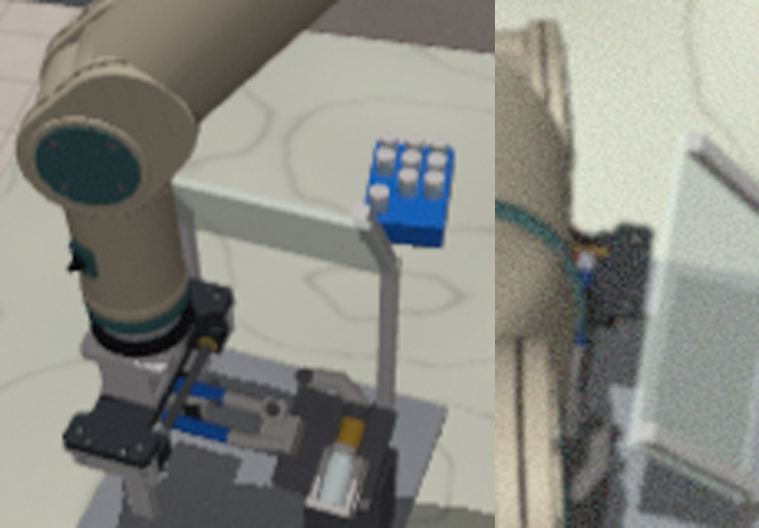

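>>> play_rows(moves=[-0.001, -0.01, 0, 0, 0, -0.002, -0.02, 0, 0, 0, -0.003, -0.028, 0, 0, 0, -0.003, -0.03, 0, 0, 0, -0.003, -0.03, 0, 0, 0, -0.003, -0.03, 0, 0, 0, -0.003, -0.03, 0, 0, 0])

```text
time: 8.55
ee_pos: [0.6081, 0.0066, 0.1167]
tool_rot: [-114.2, 89.9, 60.0]
contact_force: [-0.4, -0.3, -0.3]
finger_gap: 1.0
```

>>> play_rows(moves=[0, 0, 0, 0, 0])

```text
time: 8.63
ee_pos: [0.608, 0.0062, 0.1166]
tool_rot: [-113.1, 90.0, 61.0]
contact_force: [-0.8, 0.2, -0.1]
finger_gap: 0.998
```

```bash
python3 v.py 8
```

```text
8.7333 [0.60789237 0.00573715 0.11659369] [-115.67447191   89.97622092   58.45618686] [ 0.06677705 -0.93464841  0.14095494]
y_p,h,v mm [ 97.6 -17.7 -48.4]
```

View pics/e8.png

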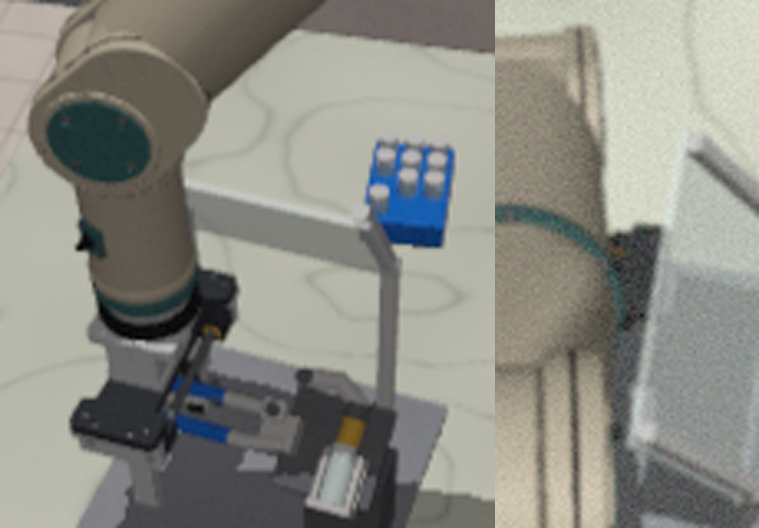

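>>> play_rows(moves=[0.02, -0.002, 0, 0, 0, 0.045, -0.0045, 0, 0, 0, 0.07, -0.007, 0, 0, 0, 0.09, -0.009, 0, 0, 0, 0.095, -0.01, 0, 0, 0, 0.095, -0.01, 0, 0, 0])

```text
time: 9.23
ee_pos: [0.7036, -0.0052, 0.1159]
tool_rot: [167.9, 90.0, -18.1]
contact_force: [-0.3, 0.3, -0.4]
finger_gap: 0.998
```

>>> play_rows(moves=[0.002, 0.015, 0.01, 0, 1, 0.003, 0.03, 0.02, 0, 1, 0.003, 0.03, 0.02, 0, 1, 0.003, 0.03, 0.02, 0, 1, 0.003, 0.03, 0.02, 0, 1, 0.003, 0.03, 0.02, 0, 1, 0.003, 0.03, 0.02, 0, 1, 0.003, 0.03, 0.02, 0, 1], newtons=20)

```text
time: 9.9
ee_pos: [0.7055, 0.0241, 0.1362]
tool_rot: [45.5, 90.0, -140.5]
contact_force: [-0.3, 0.3, -0.5]
finger_gap: 0.468
```

```bash
python3 v.py 9
```

```text
10.0 [0.70564903 0.02434373 0.13619307] [  31.23232288   89.96981401 -154.74159961] [0.48862443 0.01249848 0.32855849]
y_p,h,v mm [193.  -46.3 -28.8]
```

View pics/e9.png

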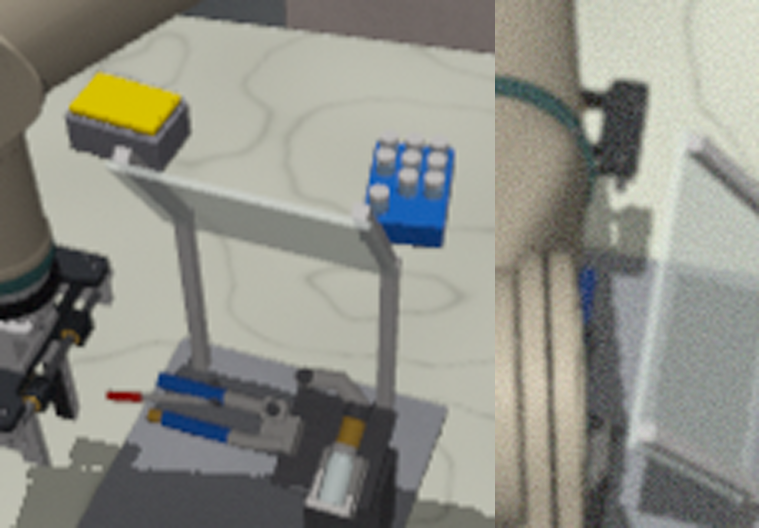

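>>> play_rows(moves=[0, 0, 0, 0, 1, 0, 0, 0, 0, 1, 0, 0, 0, 0, 1, 0, 0, 0, 0, 1, 0, 0, 0, 0, 1, 0, 0, 0, 0, 1, 0, 0, 0, 0, 1, 0, 0, 0, 0, 1, 0, 0, 0, 0, 1])

```text
time: 10.75
ee_pos: [0.7058, 0.0249, 0.1365]
tool_rot: [-158.8, 90.0, 15.3]
contact_force: [-1.2, -0.6, 0.3]
finger_gap: 0.007
```

```bash
python3 - <<'E'
from h import *
a=cv2.imread("pics/side9.png");hsv=cv2.cvtColor(a,cv2.COLOR_BGR2HSV)
m=cv2.inRange(hsv,(0,120,60),(8,255,255))|cv2.inRange(hsv,(170,120,60),(180,255,255));m[:190]=0;m[230:]=0;m[:,:200]=0;m[:,250:]=0
ys,xs=np.where(m);print(xs.mean(),ys.mean(),len(xs))
R=Rp(-.1025);print(proj("side",np.array([.509,-.0018,.165])+R@np.array([-.006,.141,0])))
E
```

```text
217.3181818181818 209.63636363636363 22
[217.66447292 209.56046833]
```

>>> play_rows(moves=[-0.02, 0.002, 0, 0, 1, -0.04, 0.004, 0, 0, 1, -0.05, 0.005, 0, 0, 1, -0.05, 0.005, 0, 0, 1, -0.05, 0.005, 0, 0, 1])

```text
time: 11.17
ee_pos: [0.6563, 0.03, 0.1369]
tool_rot: [-173.8, 89.9, 0.3]
contact_force: [0.5, -0.2, 0.3]
finger_gap: 0.004
```

```bash
python3 v.py 10
```

```text
11.2667 [0.65699662 0.02974358 0.13671754] [-177.29283498   89.91384858   -3.23960447] [-0.40623157 -0.19022216  0.03258286]
y_p,h,v mm [144.  -46.6 -28.3]
```

View pics/e10.png

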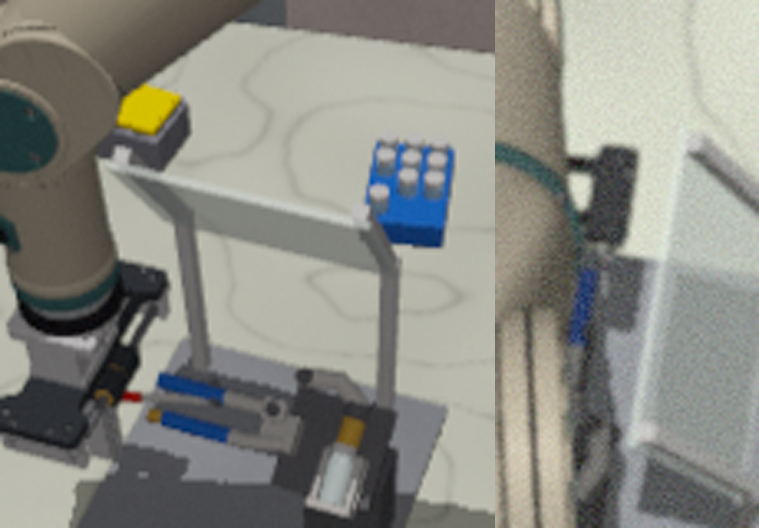

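>>> play_rows(moves=[-0.0005, -0.005, 0, 0, 1, -0.001, -0.01, 0, 0, 1, -0.0015, -0.015, 0, 0, 1, -0.0015, -0.017, 0, 0, 1, -0.0015, -0.017, 0, 0, 1])

```text
time: 11.68
ee_pos: [0.6544, 0.0113, 0.1364]
tool_rot: [92.8, 90.0, -93.2]
contact_force: [0.3, -0.9, 0.5]
finger_gap: 0.004
```

>>> play_rows(moves=[-0.0001, -0.001, 0, 0, 1, -0.0002, -0.002, 0, 0, 1, -0.0003, -0.003, 0, 0, 1, -0.0004, -0.004, 0, 0, 1])

```text
time: 12.02
ee_pos: [0.654, 0.0091, 0.1365]
tool_rot: [-114.8, 90.0, 59.3]
contact_force: [-0.8, -0.7, -0.3]
finger_gap: 0.003
```

>>> play_rows(moves=[-0.0001, -0.001, 0, 0, 1, -0.0002, -0.002, 0, 0, 1, -0.0003, -0.003, 0, 0, 1, -0.0003, -0.003, 0, 0, 1])

```text
time: 12.35
ee_pos: [0.654, 0.0076, 0.1366]
tool_rot: [-106.3, 89.9, 67.8]
contact_force: [1.1, 4.1, 0.3]
finger_gap: 0.004
```

>>> play_rows(moves=[-0.0001, -0.001, 0, 0, 1, -0.0002, -0.002, 0, 0, 1, -0.0002, -0.002, 0, 0, 1])

```text
time: 12.6
ee_pos: [0.6542, 0.0057, 0.1372]
tool_rot: [-123.8, 89.8, 50.4]
contact_force: [1.0, 4.9, 2.9]
finger_gap: 0.003
```

>>> play_rows(moves=[-0.0001, -0.001, 0, 0, 1, -0.0002, -0.002, 0, 0, 1, -0.0002, -0.002, 0, 0, 1])

```text
time: 12.85
ee_pos: [0.6543, 0.0042, 0.1376]
tool_rot: [-127.7, 89.8, 46.5]
contact_force: [1.0, 6.0, 4.3]
finger_gap: 0.005
```

>>> play_rows(moves=[-0.0001, -0.001, 0, 0, 1, -0.0002, -0.002, 0, 0, 1, -0.0002, -0.002, 0, 0, 1])

```text
time: 13.1
ee_pos: [0.6543, 0.0024, 0.1377]
tool_rot: [-130.0, 89.8, 44.2]
contact_force: [1.2, 6.0, 4.6]
finger_gap: 0.003
```

>>> play_rows(moves=[-0.0001, -0.001, 0, 0, 1, -0.0002, -0.002, 0, 0, 1, -0.0002, -0.002, 0, 0, 1])

```text
time: 13.35
ee_pos: [0.6541, 0.0001, 0.1377]
tool_rot: [-135.1, 89.8, 39.0]
contact_force: [1.2, 5.8, 4.4]
finger_gap: 0.004
```

>>> play_rows(moves=[-0.0001, -0.001, 0, 0, 1, -0.0002, -0.002, 0, 0, 1, -0.0002, -0.002, 0, 0, 1])

```text
time: 13.6
ee_pos: [0.6539, -0.0022, 0.1376]
tool_rot: [-139.7, 89.8, 34.4]
contact_force: [1.1, 4.5, 3.4]
finger_gap: 0.005
```

```bash
python3 v.py 11
```

```text
13.7 [ 0.65344219 -0.00342183  0.13724685] [-160.52266429   89.88390283   13.5922829 ] [1.01515803 2.24176359 2.00879416]
y_p,h,v mm [143.9 -13.3 -27.8]
```

View pics/e11.png

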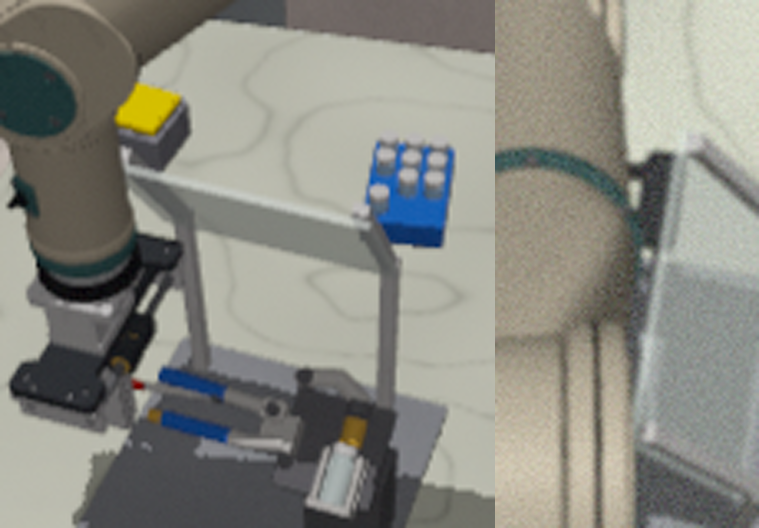

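>>> play_rows(moves=[-0.0001, -0.001, 0, 0, 1, -0.0002, -0.002, 0, 0, 1, -0.0002, -0.002, 0, 0, 1])

```text
time: 13.95
ee_pos: [0.6516, -0.0084, 0.1359]
tool_rot: [58.5, 89.8, -127.5]
contact_force: [0.1, -0.8, -0.4]
finger_gap: 0.006
```

```bash
python3 v.py 12
```

```text
14.05 [ 0.651853   -0.0075463   0.13601972] [  52.67546582   89.89589513 -133.33405505] [ 0.49025358 -0.39528363  0.02176387]
y_p,h,v mm [142.7  -9.  -29. ]
```

View pics/e12.png

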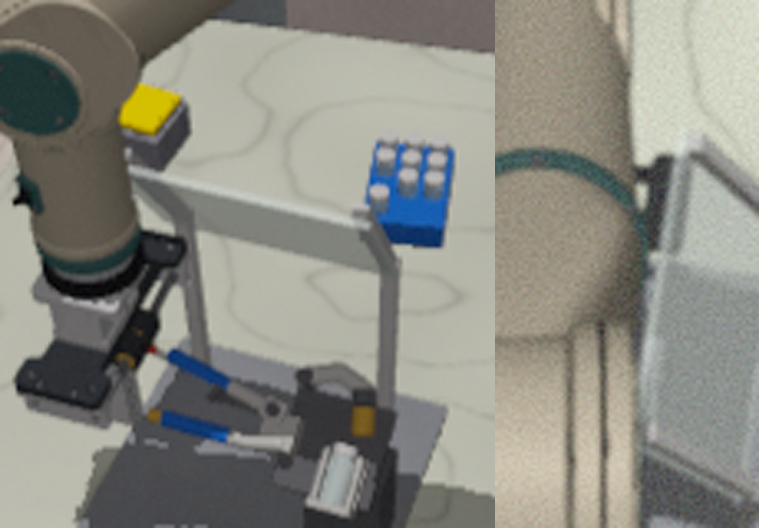

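>>> play_rows(moves=[0.002, 0.02, 0, 0, 1, 0.004, 0.037, 0, 0, 1, 0.02, 0.035, 0, 0, 1, 0.05, 0.03, 0, 0, 1, 0.07, 0.03, 0, 0, 1, 0.07, 0.03, 0.03, 0, 1, 0.07, 0.03, 0.07, 0, 1, 0.07, 0.04, 0.11, 0, 1, 0.07, 0.07, 0.15, 0, 1, 0.07, 0.09, 0.19, 0, 1])

```text
time: 14.88
ee_pos: [0.7219, 0.0783, 0.3178]
tool_rot: [30.8, 89.9, -155.2]
contact_force: [0.9, 0.4, -0.7]
finger_gap: 0.001
```

>>> play_rows(moves=[0, 0.03, 0.02, 0, 1, 0, 0.06, 0.04, 0, 1, 0, 0.09, 0.06, 0, 1, 0, 0.12, 0.07, 0, 1, 0, 0.15, 0.08, 0, 1, 0, 0.18, 0.08, 0, 1, 0, 0.2, 0.08, 0, 1, 0, 0.2, 0.08, 0, 1, 0, 0.2, 0.08, 0, 1, 0, 0.2, 0.08, 0, 1])

```text
time: 15.72
ee_pos: [0.7228, 0.2768, 0.3961]
tool_rot: [89.4, 89.9, -96.7]
contact_force: [0.1, 0.2, -0.4]
finger_gap: 0.004
```

```bash
python3 v.py 13; python3 - <<'E'
from h import *
a=cv2.imread("pics/side13.png");b=cv2.imread("pics/top13.png")
cv2.imwrite("pics/f13.png",np.hstack([cv2.resize(a[180:270,200:320],None,fx=3.2,fy=3.2,interpolation=2),cv2.resize(b[140:230,240:360],None,fx=3.2,fy=3.2,interpolation=2)]))
# compare before/after of rack, bottle, jar by blob
for n,c in(("side",[(180,340),(247,360),(304,147)]),("top",[(152,160),(132,220),(437,233)])):
    i0=cv2.imread(f"pics/{n}0.png");i1=cv2.imread(f"pics/{n}13.png")
    for x,y in c:
        w=18;t=i0[y-w:y+w,x-w:x+w];r=cv2.matchTemplate(i1[y-w-12:y+w+12,x-w-12:x+w+12],t,cv2.TM_CCOEFF_NORMED);_,m,_,l=cv2.minMaxLoc(r);print(n,(x,y),round(m,3),(l[0]-12,l[1]-12))
E
```

```text
15.8167 [0.72300467 0.27614724 0.39672231] [111.16680177  89.9117146  -74.92817243] [ 0.21075371  0.29081648 -0.23659526]
y_p,h,v mm [ 184.3 -298.6  231.7]
side (180, 340) 0.85 (0, 0)
side (247, 360) 1.0 (0, 0)
side (304, 147) 1.0 (0, 0)
top (152, 160) 0.464 (0, 0)
top (132, 220) 0.476 (4, 6)
top (437, 233) 0.987 (0, 0)
```

View pics/side13.png

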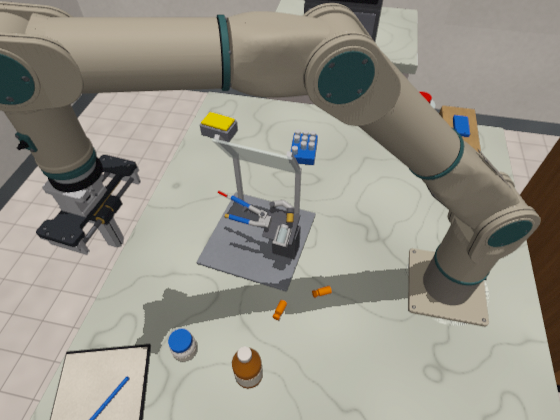

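View pics/f13.png

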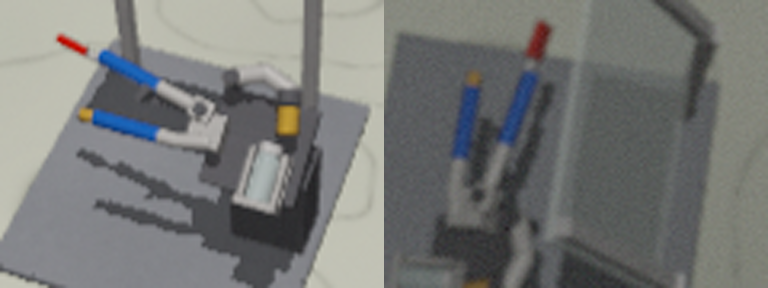

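```bash
python3 - <<'E'
from h import *
a=cv2.imread("pics/side0.png");b=cv2.imread("pics/side13.png")
f=lambda i:cv2.resize(i[205:260,260:305],None,fx=8,fy=8,interpolation=2)
cv2.imwrite("pics/cap.png",np.hstack([f(a),f(b)]))
for i in(a,b):
    m=cv2.inRange(cv2.cvtColor(i,40),(0,120,60),(6,255,255));m[:185]=0;m[205:]=0;m[:,:205]=0;m[:,235:]=0;ys,xs=np.where(m);print(xs.mean(),ys.mean())
E
```

```text
222.0 193.5
222.0 193.5
```

View pics/cap.png

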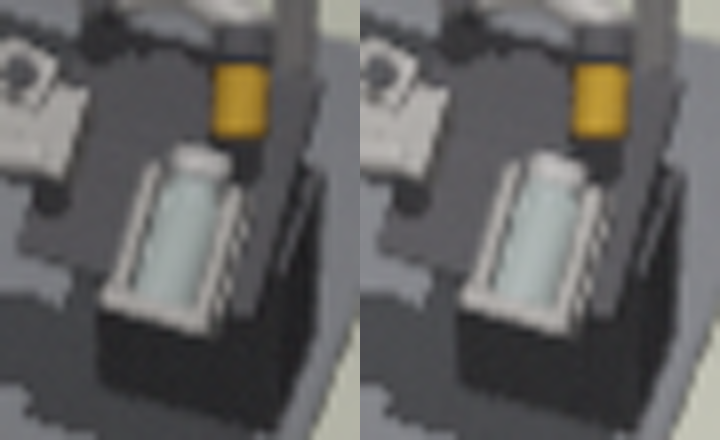

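The crops show the cap sitting lower than at the start (top edge at crop row 150, against 142 before). The vial is in its nest and the pliers are open.

```bash
python3 -c "
from plant import job;print(job.hand_in())"
```

```text
the job is handed in; nothing more can be done
None
```

The cap is crimped, the pliers are open again, and the vial is still in its nest. I handed the job in at about 15.8 s; no verdict is reported back.

**Squeeze:** The moves only allow the tool to point straight down, so I kept it low to clear the leaning guard. I came in from beyond the handle ends and pushed the moving handle with the inner face of one open finger. The force was about 34 N and the handle snapped over. After I backed off, the handles stayed locked with only sensor noise (under 1 N) on the wrist, which can't resolve the 0.3 N limit.

**Release:** With the gripper shut, I pulled the red tab in steps of about 2 mm. The wrist force stayed at about 8 N or less until the lever tripped, and then I moved away.

**Last checks:**
- **Pliers:** the red tab is back on exactly its starting pixel in the side view (222.0, 193.5), so the handle is fully open.
- **Cap and vial:** the vial lies in its nest, and the cap sits about 1 pixel lower than at the start. That fits a 3 mm press, but I couldn't measure it more finely.
- **Rack, bottle and jar:** all three match their starting positions in the side view, though the jar only at 0.85, and the rack also matches from above. The top-view match for the bottle and jar was poor (about 0.47), probably because the arm or its shadow was in the way. The bottle's top-view match was off by (4, 6) pixels, so the side view is my only evidence that those two did not move.

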